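# Lay the sample cases on the label reader and scan them

## Robot

A 6-joint arm with a two-finger parallel gripper is mounted at the origin on the work surface. World frame = base frame: x ahead of the robot, y to its left, z up, the work surface at z = 0. Lengths are in m, angles in rad, forces in N, time in s.
With the tool pointing down it reaches from about 0.325 to 0.775 m from the base axis. Payload 5.5 kg.
Tool frame: the origin (TCP) lies on the centre line of the jaws, within the pads' length; the fingertips stand 14 mm ahead of it and the grasp point (between the pads) lies 5 mm behind it; z points along the fingers, y is the line along which they close (so a half turn about z gives the same grasp; the last joint's range is limited). The gripper opens to 85 mm and grips with 20 to 120 N. Pads are 22 mm wide; open, the fingers measure 114 mm over their backs; the gripper's body (76 mm by 85 mm) begins 54 mm behind the grasp point. The pads swing forward as they close: fully open they stand 13 mm farther back than shut.
Start: joints at [-0.057, 0.091, 1.231, -0, 1.82, -0.057], TCP at [0.6, -0, 0.245] pointing down, gripper open.
Joint ranges: [-2.87, 2.87], [-0.86, 2.18], [0.17, 2.46], [-1.51, 4.65], [0.06, 2.69], [-2.65, 2.65]. Speed limits (rad/s): [2.57, 2.57, 3.01, 3.14, 3.14, 3.14].

## Interface

Orientations are given as a unit quaternion [w, x, y, z].
In Python, from rig import robot, claw, snapshot, finish_job gives the robot as it stands (robot), with the cameras as plain functions, the job as plain functions and the gripper (claw). Calls block until the motion is done:
- robot.move_pose(position, orientation): joint-space move of the TCP to a pose.
- robot.move_l(position, orientation=None, max_speed=0.15, guard=None): straight line of the TCP; orientation=None keeps the orientation; max_speed is the mean speed in m/s. With guard (N) it stops when the force on the tool has changed by that much, and returns True; else False.
- robot.move_joints(angles): joint-space move.
- claw.command_gripper(opening, effort=None): opening from 0.0 (shut) to 1.0 (fully open); effort is the grip in N (None keeps the last); returns when the fingers have stopped.
- robot.hold(seconds).
- robot.ik(position, orientation): joint angles nearest the present ones, or None.
- robot.observe(): the state.
- snapshot(name): name is "scene" or "side" or "wrist"; returns a dict with "img" (420x560x3 uint8, blue, green, red), "fx", "fy", "cx", "cy" (pixels), "R" (3x3) and "t" (3): a world point X has camera coordinates R X + t. Camera axes: x right, y down, z forward; pixel columns grow to the right and rows downward; lengths in m; the calibration is good to about 2 mm. A picture is of the moment at which its call begins. There is no depth.
A pose or a line that the arm cannot do raises robot.IKError and nothing moves.
- finish_job(): hands the job in; it is judged then, once.
The state is a dict: "t": time; "q": joint angles; "qd": joint speeds; "joint_torque": joint torques, N m; "ee_pos": TCP position; "orientation": TCP orientation; "wrist_force": force on the tool from outside, world axes, zero at the start; "moment": the same for the moment, N m; "grip_width": opening from 0.0 (shut) to 1.0 (fully open); "gripper_force": force on a finger pad.
Only numpy, scipy, OpenCV 4.12 (cv2) and the standard library are available. Lean on these libraries where they do the work, as an engineer would, in place of code of your own. Each camera call takes 0.05 s, during which the arm holds its last target. There are 200 camera calls.

## Task

Pull every sample case out of the leaning holder and lay it flat across the two black rails of the label reader, red cap pushed up square against the aluminium stop, in free space so that every two cases (those already lying there too) keep a clear gap of 10 mm or more between them and a case you hold is never brought against another. When all cases lie so, press the scan button fully down and let it go, with all of them still lying so at the end; do not shift the bottle, the phone or the carton.

Things in the scene. Friction and masses are not known exactly. Their poses are not given: they have to be found in the camera images.
- case1: sample case, square-section white plastic case 22 x 22 x 150 mm, about 60 g, plain paper label, last 30 mm at the cap end red and flush with the rest; origin: centre of the FOOT (uncapped) end face, own +z runs along the case to the cap end. It slides on the rails when pushed or dragged by a fingertip. Starts foot-down in one pocket of the holder (any pocket; may be absent)
- case2: sample case, square-section white plastic case 22 x 22 x 150 mm, about 60 g, plain paper label, last 30 mm at the cap end red and flush with the rest; origin: centre of the FOOT (uncapped) end face, own +z runs along the case to the cap end. It slides on the rails when pushed or dragged by a fingertip. Starts foot-down in one pocket of the holder (any pocket; may be absent)
- case3: sample case, square-section white plastic case 22 x 22 x 150 mm, about 60 g, plain paper label, last 30 mm at the cap end red and flush with the rest; origin: centre of the FOOT (uncapped) end face, own +z runs along the case to the cap end. It slides on the rails when pushed or dragged by a fingertip. Starts foot-down in one pocket of the holder (any pocket; may be absent)
- case4: sample case, square-section white plastic case 22 x 22 x 150 mm, about 60 g, plain paper label, last 30 mm at the cap end red and flush with the rest; origin: centre of the FOOT (uncapped) end face, own +z runs along the case to the cap end. It slides on the rails when pushed or dragged by a fingertip. Starts foot-down in one pocket of the holder (any pocket; may be absent)
- done1: sample case, square-section white plastic case 22 x 22 x 150 mm, about 60 g, plain paper label, last 30 mm at the cap end red and flush with the rest; origin: centre of the FOOT (uncapped) end face, own +z runs along the case to the cap end. It slides on the rails when pushed or dragged by a fingertip. Starts already lying on the reader, cap against the stop
- done2: sample case, square-section white plastic case 22 x 22 x 150 mm, about 60 g, plain paper label, last 30 mm at the cap end red and flush with the rest; origin: centre of the FOOT (uncapped) end face, own +z runs along the case to the cap end. It slides on the rails when pushed or dragged by a fingertip. Starts already lying on the reader, cap against the stop
- case1_cap (a point): centre of the cap end face of case1
- case2_cap (a point): centre of the cap end face of case2
- case3_cap (a point): centre of the cap end face of case3
- case4_cap (a point): centre of the cap end face of case4
- done1_cap (a point): centre of the cap end face of done1
- done2_cap (a point): centre of the cap end face of done2
- holder: fixed grey holder, base 120 x 230 x 12 mm; origin: centre of underside. Four square pockets at y = -90, -30, 30, 90 mm, 27 mm wide, 55 mm deep, leaning 15 degrees from vertical with the top towards the holder's +x; rim 80 mm high. A standing case leans likewise on the +x wall, foot about 4 mm in x and 22 mm above the origin, 95 mm of it standing out
- reader: fixed reader, white bed 190 (x) x 336 (y) x 16 mm; origin: centre of underside. Two black rails along y, 12 mm wide, at x = -40 and 40 mm, top at z = 30 mm; cases lie across them along x, axis 41 mm up, caps to +x. Aluminium stop along y, face at x = 75 mm, top at z = 46 mm. Usable from y = -150 to 150 mm (case centre line). Console 110 x 70 x 30 mm with the button at y = -205 mm
- scan (a joint): scan button travel in m: 0 released, 0.006 fully down (about 5 N), springs back; counts as pressed beyond 0.0045
- scan_top (a point): centre of the top of the round grey scan button (28 mm across), pressed straight down
- sanitiser: bystander: clear bottle with white cap, 54 mm across, 150 mm high; origin: centre of underside
- phone: bystander: black phone 150 (x) x 72 (y) x 9 mm lying flat; origin: centre of underside
- carton: bystander: open blue carton 120 (x) x 160 (y) x 90 mm, its far flap up to 130 mm; origin: centre of underside

How it is judged:
On the way, in this order (a step that is already met when the one before it is completed fails the run):
1. all cases lie on the rails, caps against the stop, clear of one another (x of case1_cap in the frame of reader between 0.069 and 0.079 m and angle between the z axis of each of case1, case2, case3, case4, done1, done2 and the x axis of reader, either way round below 0.08 rad and y of case1_cap in the frame of reader between -0.158 and 0.158 m and z of case1 in the frame of reader between 0.037 and 0.045 m and z of case1_cap in the frame of reader between 0.037 and 0.045 m and x of case2_cap in the frame of reader between 0.069 and 0.079 m and y of case2_cap in the frame of reader between -0.158 and 0.158 m and z of case2 in the frame of reader between 0.037 and 0.045 m and z of case2_cap in the frame of reader between 0.037 and 0.045 m and x of case3_cap in the frame of reader between 0.069 and 0.079 m and y of case3_cap in the frame of reader between -0.158 and 0.158 m and z of case3 in the frame of reader between 0.037 and 0.045 m and z of case3_cap in the frame of reader between 0.037 and 0.045 m and x of case4_cap in the frame of reader between 0.069 and 0.079 m and y of case4_cap in the frame of reader between -0.158 and 0.158 m and z of case4 in the frame of reader between 0.037 and 0.045 m and z of case4_cap in the frame of reader between 0.037 and 0.045 m and x of done1_cap in the frame of reader between 0.069 and 0.079 m and y of done1_cap in the frame of reader between -0.158 and 0.158 m and z of done1 in the frame of reader between 0.037 and 0.045 m and z of done1_cap in the frame of reader between 0.037 and 0.045 m and x of done2_cap in the frame of reader between 0.069 and 0.079 m and y of done2_cap in the frame of reader between -0.158 and 0.158 m and z of done2 in the frame of reader between 0.037 and 0.045 m and z of done2_cap in the frame of reader between 0.037 and 0.045 m and horizontal distance between case1 and case2 above 0.028 m and horizontal distance between case1_cap and case2_cap above 0.028 m and horizontal distance between each of case1, case2 and case3 above 0.028 m and horizontal distance between each of case1_cap, case2_cap and case3_cap above 0.028 m and horizontal distance between each of case1, case2, case3 and case4 above 0.028 m and horizontal distance between each of case1_cap, case2_cap, case3_cap and case4_cap above 0.028 m and horizontal distance between each of case1, case2, case3, case4 and done1 above 0.028 m and horizontal distance between each of case1_cap, case2_cap, case3_cap, case4_cap and done1_cap above 0.028 m and horizontal distance between each of case1, case2, case3, case4, done1 and done2 above 0.028 m and horizontal distance between each of case1_cap, case2_cap, case3_cap, case4_cap, done1_cap and done2_cap above 0.028 m), for 0.3 s.
2. the scan button is pressed fully (value of joint scan above 0.0045 m), for 0.05 s.
At the end, for the whole second after the job is handed in: Every case present (the two already there too) at rest flat on both rails (axis 37 to 45 mm up), cap within 6 mm of the stop, square within 0.08 rad, within 158 mm of the reader's middle, centre lines 28 mm or more apart; button released (all of step 1 and linear speed of each of case1, case2, case3, case4, done1, done2 below 0.02 m/s and value of joint scan below 0.002 m); the robot touches nothing.
It fails at once if the sanitiser bottle, the phone or the carton is shifted by more than 20 mm (distance of any of sanitiser, phone, carton from where it was at the start of the episode above 0.02 m).
It fails at once if a case held in the gripper is brought against another case (over 2 N) ((contact force between the fingers and case1 above 2 N and (contact force between case1 and case2 above 2 N or contact force between case1 and case3 above 2 N or contact force between case1 and case4 above 2 N or contact force between case1 and done1 above 2 N or contact force between case1 and done2 above 2 N)) or (contact force between the fingers and case2 above 2 N and (contact force between case2 and case1 above 2 N or contact force between case2 and case3 above 2 N or contact force between case2 and case4 above 2 N or contact force between case2 and done1 above 2 N or contact force between case2 and done2 above 2 N)) or (contact force between the fingers and case3 above 2 N and (contact force between case3 and case1 above 2 N or contact force between case3 and case2 above 2 N or contact force between case3 and case4 above 2 N or contact force between case3 and done1 above 2 N or contact force between case3 and done2 above 2 N)) or (contact force between the fingers and case4 above 2 N and (contact force between case4 and case1 above 2 N or contact force between case4 and case2 above 2 N or contact force between case4 and case3 above 2 N or contact force between case4 and done1 above 2 N or contact force between case4 and done2 above 2 N))).
Of case1, case2, case3, case4 only 3 to 4 are there at a start; the rules pass over those that are not, and their reading is None.
At some moment in a run one of case1, case2, case3, case4 may be knocked a few centimetres aside while the robot is not near it.
Once in a run the grip may slacken for a moment while it holds something.
It also fails if it takes over 210 s, if anything falls off the work surface, if the arm or the gripper's body presses on something with over 40 N, if the wrist force passes 120 N, or if a joint passes its speed limit or range.

## Working session

There is one attempt and no reset: what is moved stays moved. The work goes in short steps, each a Python script; the robot and the scene stay as the last script left them, time stands still between calls to the robot, and variables do not carry over. Pictures are saved under pics/ and viewed, at most 14 in all, crops included, and the job is handed in when it is done.

```bash
ls; mkdir -p pics
cat > h.py <<'E'
import numpy as np, cv2
from rig import robot, claw, snapshot, finish_job
def snap(n,f):
    s=snapshot(n); cv2.imwrite(f'pics/{f}.png',s['img']); np.savez(f'pics/{f}.npz',**{k:np.array(v) for k,v in s.items()}); return s
def ld(f): return dict(np.load(f'pics/{f}.npz'))
def proj(s,X):
    c=np.array(s['R'])@np.array(X,float)+np.array(s['t']); return np.array([s['fx']*c[0]/c[2]+s['cx'],s['fy']*c[1]/c[2]+s['cy']])
def ray(s,u,v):
    R=np.array(s['R']);o=-R.T@np.array(s['t']);d=R.T@np.array([(u-s['cx'])/s['fx'],(v-s['cy'])/s['fy'],1]);return o,d/np.linalg.norm(d)
def onz(s,u,v,z):
    o,d=ray(s,u,v);return o+d*(z-o[2])/d[2]
def tri(obs):
    A=np.zeros((3,3));b=np.zeros(3)
    for s,u,v in obs:
        o,d=ray(s,u,v);P=np.eye(3)-np.outer(d,d);A+=P;b+=P@o
    X=np.linalg.solve(A,b);return X,[np.round(proj(s,X)-[u,v],1).tolist() for s,u,v in obs]
E
python3 - <<'E'
from h import *
for n in ['scene','side','wrist']:
    s=snap(n,n+'0'); print(n,s['fx'],(-np.array(s['R']).T@s['t']).round(3),np.round(s['R'],2).tolist())
a=[cv2.resize(cv2.imread(f'pics/{n}0.png'),None,fx=1.4,fy=1.4,interpolation=cv2.INTER_CUBIC) for n in ['scene','side','wrist']]
for n,i in zip('abc',a): cv2.imwrite(f'pics/{n}.png',i); print(i.shape)
print(robot.observe())
E
```

```text
pics
rig.py
scene 526.8848887683555 [1.316 0.639 0.912] [[-0.63, 0.78, -0.01], [0.5, 0.39, -0.77], [-0.59, -0.49, -0.64]]
side 389.3935019401425 [ 0.486 -0.746  0.659] [[0.99, -0.12, -0.01], [-0.08, -0.57, -0.82], [0.1, 0.81, -0.57]]
wrist 327.48734630368125 [0.601 0.072 0.373] [[1.0, -0.0, -0.0], [-0.0, -0.96, 0.29], [-0.0, -0.29, -0.96]]
(588, 784, 3)
(588, 784, 3)
(588, 784, 3)
{'t': 0.15, 'q': array([-5.66932520e-02,  9.16998364e-02,  1.23159994e+00, -3.54264589e-06,
        1.81979476e+00, -5.67120272e-02]), 'qd': array([-0.00033172,  0.00053758, -0.00418149, -0.00081172,  0.00108435,
        0.00065561]), 'joint_torque': array([ 1.18562282e-03, -4.59372532e+01, -4.18527281e+01, -2.23398712e-05,
        9.54780931e-03, -9.16542831e-06]), 'ee_pos': array([5.99813307e-01, 1.17435316e-05, 2.44407529e-01]), 'orientation': array([-5.59090133e-04,  7.07100251e-01,  7.07112912e-01, -5.01329179e-04]), 'wrist_force': array([-0.17674044,  0.60029501, -0.17476387]), 'moment': array([-0.0473974 ,  0.02309934, -0.00766937]), 'gripper_force': 0.0, 'grip_width': 1.0000366101742457}
```

View pics/a.png

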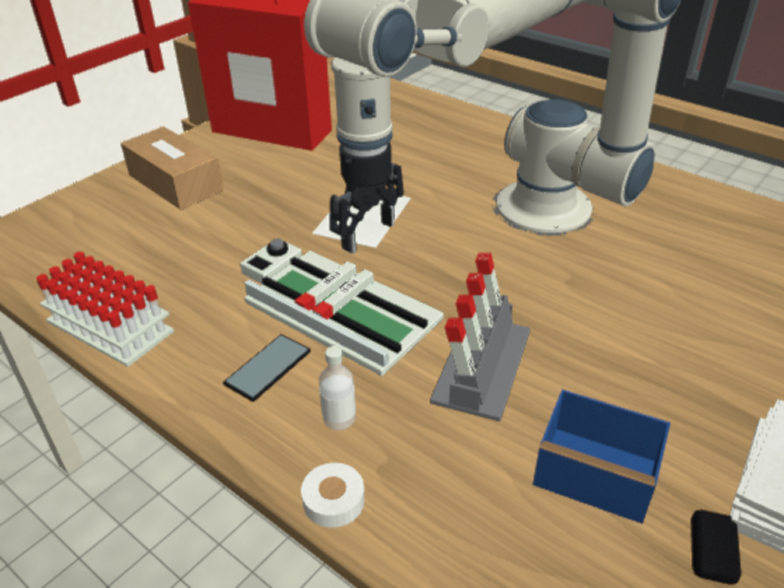

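View pics/b.png

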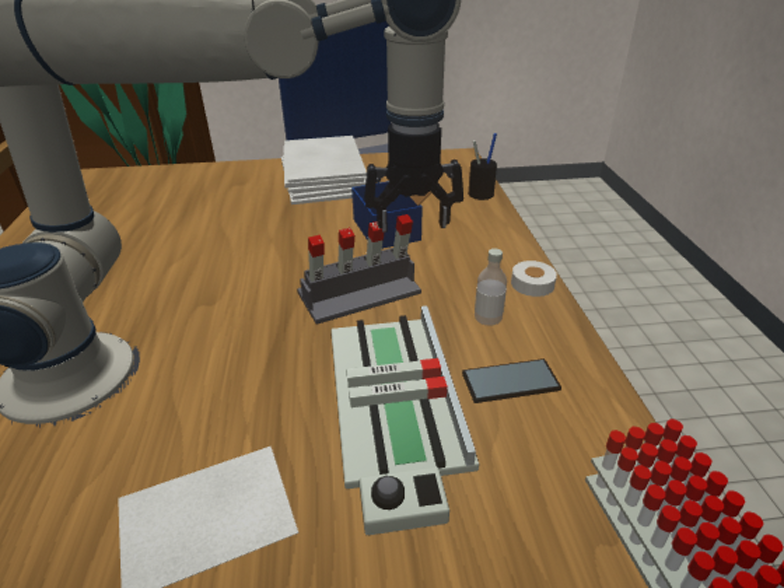

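Run:
```python
from h import *
a,b=ld('scene0'),ld('side0')
for n,p,q in [('cap1',(485,256),(316,238)),('cap2',(475,276),(346,231)),('cap3',(465,298),(375,224)),('cap4',(455,322),(404,218)),
 ('stop+y',(383,362),(423,310)),('stop-y',(247,298),(475,462)),('button',(278,245),(388,488)),('done a cap',(322,309),(440,366)),('done b cap',(305,300),(446,387)),
 ('bottlecap',(334,352),(494,253)),('hold c1',(431,403),(420,291))]:
    print(n,*[np.round(x,3).tolist() for x in tri([(a,p[0]/1.4,p[1]/1.4),(b,q[0]/1.4,q[1]/1.4)])])
```

```text
cap1 [0.442, 0.121, 0.169] [[-0.4, 0.4], [-0.4, -0.3]]
cap2 [0.497, 0.138, 0.169] [[-0.2, 0.2], [-0.2, -0.2]]
cap3 [0.553, 0.158, 0.169] [[-0.1, 0.1], [-0.1, -0.0]]
cap4 [0.61, 0.177, 0.168] [[-0.5, 0.4], [-0.4, -0.3]]
stop+y [0.634, 0.057, 0.032] [[1.3, -0.8], [1.2, 0.6]]
stop-y [0.651, -0.273, 0.013] [[-0.3, 0.1], [-0.4, -0.2]]
button [0.521, -0.319, 0.043] [[-0.8, 0.4], [-1.2, -0.7]]
done a cap [0.624, -0.107, 0.05] [[-2.9, 1.5], [-3.3, -1.7]]
done b cap [0.624, -0.151, 0.048] [[-3.4, 1.6], [-4.0, -1.9]]
bottlecap [0.757, 0.061, 0.147] [[-0.4, 0.2], [-0.4, -0.2]]
hold c1 [0.642, 0.161, 0.004] [[-0.1, 0.1], [-0.1, -0.1]]
```

View pics/c.png

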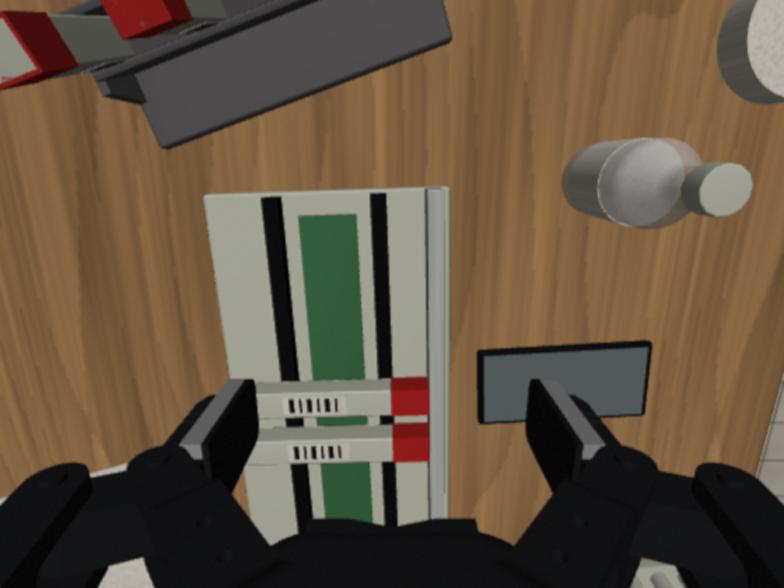

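Run:
```python
from h import *
q0=[0,0.70711,0.70711,0]
robot.move_pose([0.55,-0.04,0.36],q0); snap('wrist','w1')
robot.move_pose([0.52,0.20,0.36],q0); snap('wrist','w2')
robot.move_pose([0.52,0.12,0.36],q0); snap('wrist','w3')
for n in ['w1','w2']: cv2.imwrite(f'pics/{n}b.png',cv2.resize(cv2.imread(f'pics/{n}.png'),None,fx=1.42,fy=1.42,interpolation=cv2.INTER_CUBIC))
```

```text
(no output)
```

View pics/w1b.png

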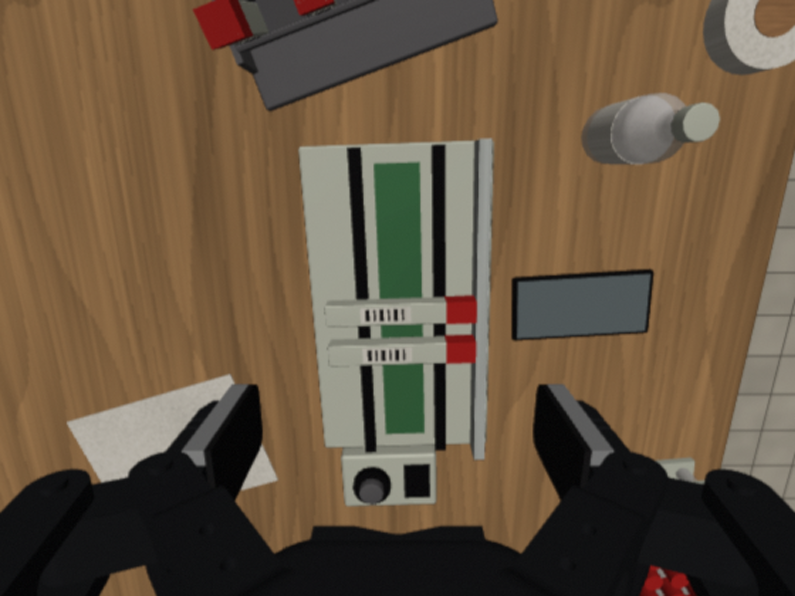

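View pics/w2b.png

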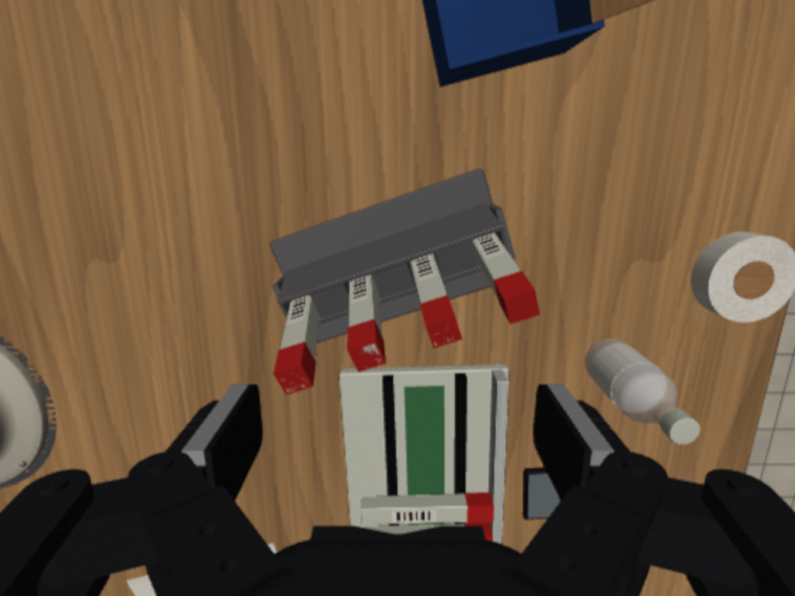

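Run:
```python
from h import *
def crop(f,x,y,w,h,k,o): cv2.imwrite(f'pics/{o}.png',cv2.resize(cv2.imread(f'pics/{f}.png')[y:y+h,x:x+w],None,fx=k,fy=k,interpolation=cv2.INTER_CUBIC))
crop('w1',200,180,160,120,5,'k1'); crop('w2',180,150,210,140,3.8,'k2')
```

```text
(no output)
```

View pics/k1.png

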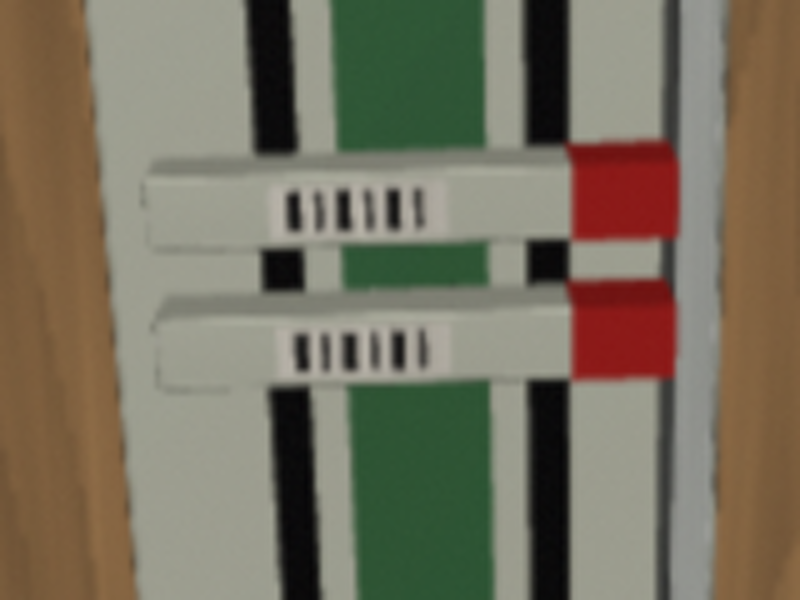

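View pics/k2.png

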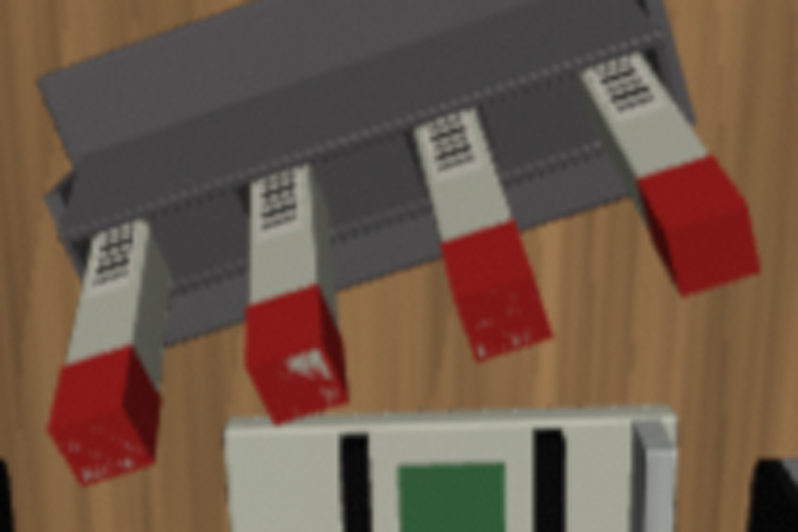

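```bash
cat > fit.py <<'E'
from h import *
from scipy.optimize import least_squares as LS
def Rz(w): c,s=np.cos(w),np.sin(w); return np.array([[c,-s,0],[s,c,0],[0,0,1]])
w1,w2,a,b=[ld(n) for n in ('w1','w2','scene0','side0')]
K1=lambda u,v:(200+u/5,180+v/5); K2=lambda u,v:(180+u/3.8,150+v/3.8)
# reader: p=x,y,yaw,dz ; edges = (known local x,z ; pixel) with free y
E=[(75,46,680,0),(75,46,668,600),(-46,30,247,0),(-34,30,290,0),(-46,30,283,600),(-34,30,320,600),(34,30,527,0),(46,30,568,0),(34,30,529,600),(46,30,568,600)]
def f(p,full=False):
    R=Rz(p[2]);T=np.array([p[0],p[1],p[3]]);r=[]
    for (x,y,z),px in [((-95,-168,16),(325/1.42,447/1.42)),((-95,168,16),(300/1.42,149/1.42))]:
        r+=list(proj(w1,R@np.array([x,y,z])/1e3+T)-px)
    for x,z,u,v in E:
        o,d=ray(w1,*K1(u,v)); P=R.T@(o+d*((z/1e3+p[3]-o[2])/d[2])-T); r.append((P[0]-x/1e3)*700)
    return np.array(r)
g=LS(f,[.56,-.11,.03,0]);rd=g.x
print('reader',rd.round(4),g.fun.round(1))
for n,pts in {'a':[(143,178),(150,250),(680,165),(680,238)],'b':[(155,322),(158,392),(676,305),(676,377)]}.items():
    for u,v in pts:
        P=onz(w1,*K1(u,v),.052+rd[3]); print(n,(Rz(rd[2]).T@(P-[rd[0],rd[1],0])).round(4))
C=np.cos(np.radians(15));S=np.sin(np.radians(15));ax=np.array([S,0,C]);nn=np.array([C,0,-S])
L=[(-90,(83,487),(155,463)),(-30,(283,423),(348,400)),(30,(475,362),(552,338)),(90,(683,295),(760,270))]
def h(p):
    R=Rz(p[2]);T=np.array([p[0],p[1],p[3]]);r=[]
    for y,p1,p2 in L:
        for s,q in ((-11,p1),(11,p2)):
            r+=list(proj(w2,R@((np.array([4,y+s,22])+150*ax+11*nn)/1e3)+T)-K2(*q))
    return np.array(r)
g=LS(h,[.52,.18,-1.25,0]);print('holder',g.x.round(4),g.fun.round(1));hd=g.x
for y in (-90,-30,30,90): print(y,(Rz(hd[2])@((np.array([4,y,22])+150*ax)/1e3)+[hd[0],hd[1],hd[3]]).round(4))
E
python3 fit.py
```

```text
reader [ 0.5561 -0.1193  0.0279 -0.0054] [ 0.1  0.1 -0.1 -0.1  0.2  0.4 -0.3 -0.1  0.1  0.1  0.  -0.1 -0.4  0. ]
a [-0.0766  0.0176  0.0466]
a [-0.0762 -0.004   0.0466]
a [0.0753 0.017  0.0466]
a [ 0.0758 -0.0049  0.0466]
b [-0.0763 -0.0262  0.0466]
b [-0.077  -0.0484  0.0466]
b [ 0.075  -0.0254  0.0466]
b [ 0.0755 -0.0481  0.0466]
holder [ 0.5133  0.1825 -1.2387 -0.0024] [ 0.5 -0.3 -0.   0.1 -1.4  0.3  0.5  0.3  0.5 -0.3 -0.1 -0.3 -0.1  0.
 -0.   0.1]
-90 [0.4422 0.1126 0.1645]
-30 [0.4989 0.1322 0.1645]
30 [0.5557 0.1518 0.1645]
90 [0.6124 0.1713 0.1645]
```

```bash
cat > plan.py <<'E'
from h import *
from scipy.spatial.transform import Rotation as Ro
RD=np.array([.5561,-.1193,.0279]); HD=np.array([.5133,.1825,-1.2387])
def Rz(w): c,s=np.cos(w),np.sin(w); return np.array([[c,-s,0],[s,c,0],[0,0,1]])
def hold(p): return Rz(HD[2])@np.array(p,float)+[HD[0],HD[1],0]
def read(p): return Rz(RD[2])@np.array(p,float)+[RD[0],RD[1],0]
C,S=np.cos(np.radians(15)),np.sin(np.radians(15))
A=Rz(HD[2])@[S,0,C]; N=Rz(HD[2])@[C,0,-S]
def quat(x,z): R=np.column_stack([x,np.cross(z,x),z]); q=Ro.from_matrix(R).as_quat(); return [q[3],*q[:3]]
def ori(a,n,th,sg=1):
    """tool for case axis a seen along n; th angle between tool z and -a"""
    t=np.radians(th); z=-np.cos(t)*a+np.sin(t)*n; x=np.sin(t)*a+np.cos(t)*n; return quat(sg*x,z),z
def pick(y,th,s,sg=1):
    q,z=ori(A,N,th,sg); return hold([.004,y,.022])+s*A,q,z
def place(y,th,s,x=.073,sg=1):
    q,z=ori(Rz(RD[2])[:,0],np.array([0,0,-1.]),th,sg); return read([x-.15+s,y,.041]),q,z
E
python3 - <<'E'
from plan import *
for sg in (1,-1):
  for th in (60,67,75,82):
    r=[]
    for y in (-.09,-.03,.03,.09):
        p,q,z=pick(y,th,.09,sg)
        r.append(''.join('1' if robot.ik(P,q) is not None else '0' for P in (p,p-.1*z,p+.12*A,p+.12*A-.1*z)))
    for y in (.057,.103,.149,-.089):
        p,q,z=place(y,th,.09,.073,sg)
        r.append(''.join('1' if robot.ik(P,q) is not None else '0' for P in (p,p+[0,0,.12],p+[0,0,.25])))
    print(sg,th,r)
    for P,q in [(pick(-.09,th,.09,sg)[:2]),(pick(.09,th,.09,sg)[:2]),place(.057,th,.09,.073,sg)[:2]]:
        k=robot.ik(P,q); print(None if k is None else np.round(k,2))
E
```

```text
1 60 ['0000', '0000', '0000', '0000', '111', '111', '111', '111']
None
None
[-0.12  0.53  1.15 -0.08  1.98  1.41]
1 67 ['0000', '0000', '0000', '0000', '111', '111', '111', '111']
None
None
[-0.13  0.42  1.26 -0.07  1.86  1.4 ]
1 75 ['1100', '0000', '0000', '0000', '111', '111', '111', '111']
[ 0.79  0.05  1.82 -0.92  1.79 -2.64]
None
[-0.14  0.3   1.38 -0.04  1.72  1.4 ]
1 82 ['1100', '1000', '0000', '0000', '111', '111', '111', '111']
[ 0.82  0.12  1.81 -1.    1.84 -2.6 ]
None
[-0.15  0.19  1.49 -0.03  1.6   1.39]
-1 60 ['1111', '1111', '1111', '1111', '111', '111', '111', '111']
[ 0.69 -0.1   1.83 -0.73  1.7   0.38]
[ 0.6   0.34  1.35 -0.75  1.67  0.28]
[-0.12  0.53  1.15 -0.08  1.98 -1.74]
-1 67 ['1111', '1111', '1111', '1111', '111', '111', '111', '111']
[ 0.74 -0.03  1.83 -0.82  1.74  0.44]
[ 0.64  0.39  1.35 -0.86  1.7   0.33]
[-0.13  0.42  1.26 -0.07  1.86 -1.74]
-1 75 ['1111', '1111', '1111', '1111', '111', '111', '111', '111']
[ 0.79  0.05  1.82 -0.92  1.79  0.5 ]
[ 0.67  0.45  1.34 -0.98  1.74  0.37]
[-0.14  0.3   1.38 -0.04  1.72 -1.74]
-1 82 ['1111', '1111', '1111', '1111', '111', '111', '111', '111']
[ 0.82  0.12  1.81 -1.    1.84  0.54]
[ 0.7   0.51  1.34 -1.07  1.78  0.41]
[-0.15  0.19  1.49 -0.03  1.6  -1.75]
```

```bash
cat >> plan.py <<'E'
TH,SG,SS=65,-1,.09
def gw(): o=robot.observe(); return round(o['t'],1),round(o['grip_width'],3),round(o['gripper_force'],1)
def do_pick(y):
    p,q,z=pick(y,TH,SS,SG)
    claw.command_gripper(.55,60)
    robot.move_pose(p-.10*z+[0,0,.08],q); robot.move_l(p-.10*z,max_speed=.25)
    print('appr',robot.move_l(p,max_speed=.1,guard=8))
    claw.command_gripper(0,60); print('grip',gw())
    robot.move_l(p+.07*A,max_speed=.12); print(gw()); robot.move_l(p+.18*A,max_speed=.25); print('up',gw())
def do_place(y,x0=.064):
    p,q,z=place(y,TH,SS,x0,SG); X=Rz(RD[2])[:,0]
    robot.move_pose(p+[0,0,.2],q); print('hover',gw())
    robot.move_l(p+[0,0,.03],max_speed=.2); print(gw())
    print('down',robot.move_l(p-[0,0,.002],max_speed=.03,guard=5),(robot.observe()['ee_pos']-p).round(4))
    c=robot.observe()['ee_pos']; w=robot.observe()['wrist_force']
    print('push',robot.move_l(c+.02*X,max_speed=.02,guard=5),((robot.observe()['ee_pos']-p)@X).round(4),(robot.observe()['wrist_force']-w).round(1),gw())
def release():
    claw.command_gripper(.40); e=robot.observe()['ee_pos']
    robot.move_l(e+[0,0,.04],max_speed=.06); robot.move_l(e+[0,0,.16],max_speed=.25); print('rel',gw())
E
python3 - <<'E'
from plan import *
s=ld('w2'); print('carton',onz(s,440/1.42,85/1.42,.09).round(3),onz(s,603/1.42,25/1.42,.09).round(3))
for y in (-.09,-.03,.03,.09):
    p,q,z=pick(y,TH,SS,SG); print(p.round(3),[robot.ik(P,q) is not None for P in (p-.1*z+[0,0,.08],p-.1*z,p+.18*A)])
do_pick(-.09); snap('side','s1'); snap('scene','c1')
f=np.hstack([cv2.resize(cv2.imread(f'pics/{n}1.png')[60:360,80:460],None,fx=1.05,fy=1.05) for n in 'sc']); cv2.imwrite('pics/d1.png',f); print(f.shape)
E
```

```text
carton [0.555 0.33  0.09 ] [0.677 0.372 0.09 ]
[0.437 0.127 0.109] [True, True, True]
[0.494 0.147 0.109] [True, True, True]
[0.551 0.166 0.109] [True, True, True]
[0.607 0.186 0.109] [True, True, True]
appr False
grip (5.5, 0.249, 60.0)
(6.2, 0.243, 59.6)
up (6.8, 0.246, 59.6)
(315, 798, 3)
```

View pics/d1.png

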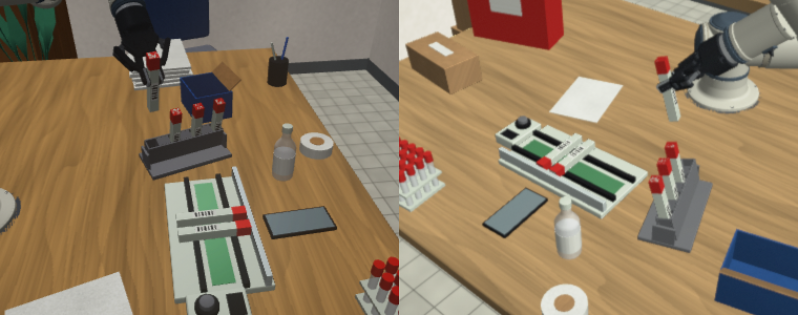

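The first case is gripped upright and out of the holder (cap at about (152,60) on the left and (662,65) on the right), and the other three still stand. Next I place it.

Run:
```python
from plan import *
do_place(.057); release(); 
q0=[0,0.70711,0.70711,0]
snap('side','s2'); snap('scene','c2'); robot.move_pose([.55,0.0,.36],q0); snap('wrist','w4')
i=[cv2.imread(f'pics/{n}.png') for n in ('s2','w4')]
f=np.hstack([cv2.resize(i[0][150:370,200:360],(400,550)),cv2.resize(i[1][80:300,200:360],(400,550))]); cv2.imwrite('pics/d2.png',f)
```

```text
hover (8.6, 0.249, 59.5)
(9.6, 0.247, 63.5)
down False [ 0.0001 -0.     -0.0017]
push True 0.0098 [ 0.4  1.5 -0.6] (11.4, 0.25, 63.6)
rel (13.1, 0.398, 0.0)
```

View pics/d2.png

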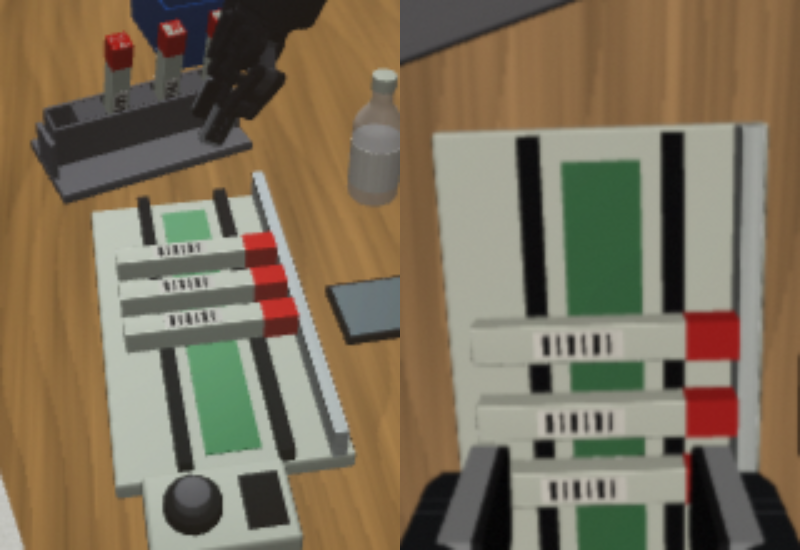

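The left half shows the new case flat at row 250, with its red cap on the stop and about 2 cm from the next case. The wrist view agrees (cap at (712,335)). I'll do the next two, with checks.

```bash
cat > run.py <<'E'
from plan import *
import sys
for py,sy in eval(sys.argv[1]):
    print('--',py,sy); do_pick(py)
    if robot.observe()['grip_width']<.2: print('LOST'); snap('side','err'); sys.exit()
    do_place(sy)
    if robot.observe()['grip_width']<.2: print('LOST2'); snap('side','err'); sys.exit()
    release()
robot.move_pose([.55,0.04,.38],[0,0.70711,0.70711,0]); snap('wrist',sys.argv[2]+'w'); snap('side',sys.argv[2]+'s')
i=[cv2.imread(f'pics/{sys.argv[2]}{n}.png') for n in 'sw']
f=np.hstack([cv2.resize(i[0][130:370,190:360],(390,550)),cv2.resize(i[1][80:300,200:360],(400,550))]); cv2.imwrite(f'pics/{sys.argv[2]}.png',f)
E
python3 run.py "[(-.03,.103),(.03,.149)]" d3
```

```text
-- -0.03 0.103
appr False
grip (18.1, 0.252, 60.1)
(18.8, 0.251, 59.8)
up (19.4, 0.245, 59.8)
hover (20.9, 0.245, 59.7)
(21.9, 0.25, 59.7)
down False [ 0.0002 -0.     -0.0017]
push True 0.0095 [ 0.7 -0.6  4.4] (23.8, 0.246, 60.5)
rel (25.5, 0.396, 0.0)
-- 0.03 0.149
appr False
grip (29.4, 0.248, 60.1)
(30.1, 0.247, 59.9)
up (30.7, 0.248, 59.9)
hover (32.2, 0.245, 59.8)
(33.2, 0.248, 59.7)
down False [ 0.0002  0.     -0.0018]
push True 0.0093 [-0.6 -0.2  3.5] (35.0, 0.249, 60.4)
rel (36.8, 0.402, 0.0)
```

```bash
sleep 1; ls pics | tail -3
```

```text
w4.png
wrist0.npz
wrist0.png
```

View pics/d3.png

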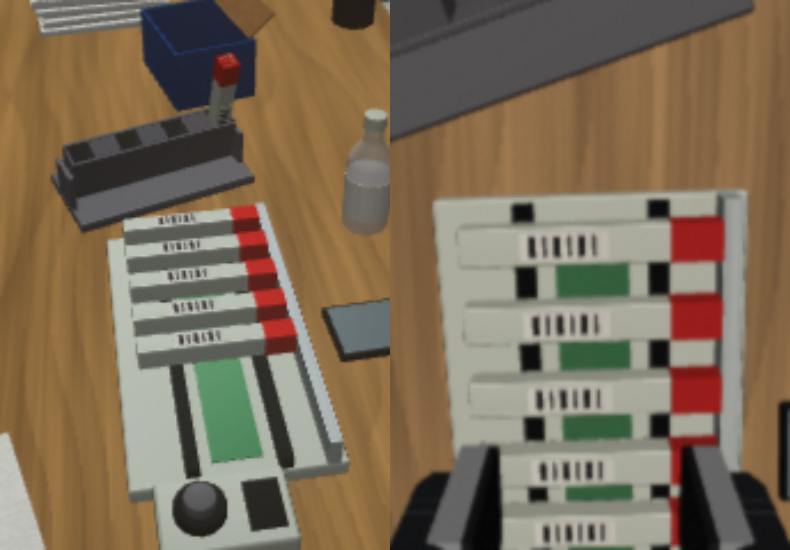

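Five cases now lie flat with caps on the stop (right image, caps at (697,240), (695,318) and (695,390)), and one still stands in the last pocket. I'll place that one next.

```bash
python3 run.py "[(.09,-.089)]" d4
python3 - <<'E'
from h import *
robot.move_pose([.55,-0.12,.40],[0,0.70711,0.70711,0]); snap('wrist','w6')
cv2.imwrite('pics/k6.png',cv2.resize(cv2.imread('pics/w6.png')[80:350,180:380],None,fx=2.2,fy=2.2,interpolation=cv2.INTER_CUBIC))
f=np.hstack([cv2.imread('pics/d4.png')[:,:390],cv2.resize(cv2.imread('pics/k6.png'),(407,550))]); cv2.imwrite('pics/k6.png',f)
E
```

```text
-- 0.09 -0.089
appr False
grip (41.6, 0.24, 60.1)
(42.3, 0.244, 59.8)
up (42.9, 0.248, 59.8)
hover (44.7, 0.247, 59.7)
(45.7, 0.247, 59.7)
down False [ 0.0002 -0.     -0.0018]
push True 0.0102 [-0.3  0.8  2.5] (47.5, 0.25, 60.3)
rel (49.2, 0.401, 0.0)
```

View pics/k6.png

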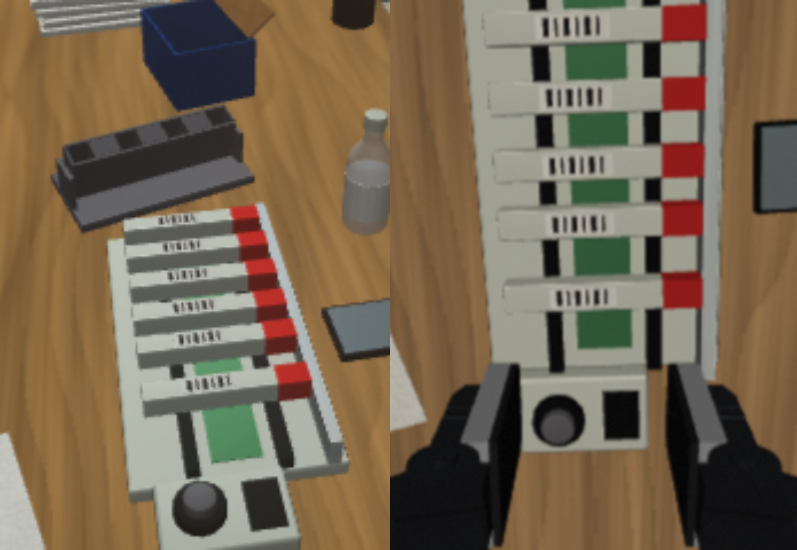

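All six cases lie flat across both rails with their caps on the stop. The right image shows caps ending at column 703–706 in rows 25–290 and the button top at (558,424). I'll check these numbers and locate the button.

Run:
```python
from plan import *
w=ld('w6');sd=ld('d4s');w1=ld('w1')
K=lambda u,v:(180+(u-390)/2.035,80+v/2.037)
print(tri([(w,*K(558,424)),(sd,190+200*170/390,130+493*240/550),(w1,371/1.42,490/1.42)]))
loc=lambda P:(Rz(RD[2]).T@(P-[RD[0],RD[1],0])).round(4)
X=tri([(w,*K(558,424)),(sd,190+200*170/390,130+493*240/550)])[0];print(X,loc(X))
for n,f,c in [('1',(485,28),(706,24)),('2',(490,98),(705,94)),('a',(497,168),(704,161)),('b',(499,226),(703,219)),('4',(504,297),(702,291))]:
    print(n,loc(onz(w,*K(*f),.052)),loc(onz(w,*K(*c),.052)))
```

```text
(array([ 0.52247613, -0.31856806,  0.05063627]), [[-0.0, -0.1], [-0.4, 0.0], [0.5, 0.1]])
[ 0.52283546 -0.31865963  0.05076337] [-0.0388 -0.1984  0.0508]
1 [-0.0749  0.1019  0.052 ] [0.0737 0.1    0.052 ]
2 [-0.0749  0.0563  0.052 ] [0.0739 0.0546 0.052 ]
a [-0.0735  0.008   0.052 ] [0.0741 0.0086 0.052 ]
b [-0.075  -0.0343  0.052 ] [ 0.0741 -0.0335  0.052 ]
4 [-0.0751 -0.0891  0.052 ] [ 0.0744 -0.0887  0.052 ]
```

Run:
```python
from plan import *
q0=[0,0.70711,0.70711,0]; B=np.array([.5225,-.3187,0])
claw.command_gripper(0,40)
robot.move_pose(B+[0,0,.16],q0); robot.move_l(B+[0,0,.085],max_speed=.15)
g=robot.move_l(B+[0,0,.045],max_speed=.02,guard=12); o=robot.observe(); print(g,o['ee_pos'].round(4),o['wrist_force'].round(1)); 
robot.hold(.3); o=robot.observe(); print(o['ee_pos'].round(4),o['wrist_force'].round(1))
robot.move_l(B+[0,0,.2],max_speed=.15)
robot.move_pose([.52,-.02,.42],q0); snap('wrist','w7'); snap('side','s7'); print(gw())
i=[cv2.imread(f'pics/{n}.png') for n in ('s7','w7')]
cv2.imwrite('pics/d7.png',np.hstack([cv2.resize(i[0][130:370,190:360],(390,550)),cv2.resize(i[1][90:310,200:360],(400,550))]))
```

```text
True [ 0.5225 -0.3187  0.0602] [-1.5  1.   5.2]
[ 0.5225 -0.3187  0.0601] [-1.   0.9  5.8]
(58.2, 0.0, 0.0)
```

View pics/d7.png

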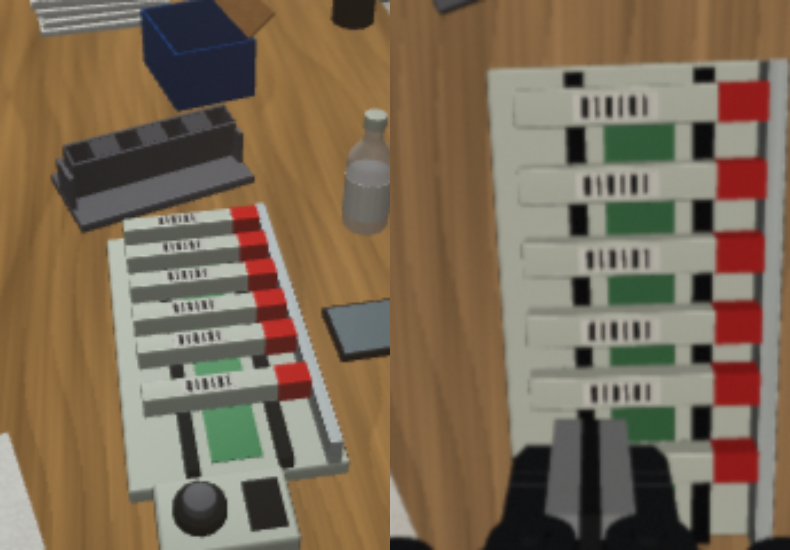

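All six cases are still in place: left panel rows 220–385, and right panel caps in columns 713–770 against the stop. The press force of only 5–6 N leaves it unclear whether the button bottomed out, so I'll press again, deeper.

Run:
```python
from plan import *
q0=[0,0.70711,0.70711,0]; B=np.array([.5225,-.3187,0])
robot.move_pose(B+[0,0,.16],q0); robot.move_l(B+[0,0,.07],max_speed=.15)
print(robot.observe()['wrist_force'].round(1))
for z in np.arange(.068,.050,-.001):
    g=robot.move_l(B+[0,0,z],max_speed=.02,guard=25); o=robot.observe(); print(z.round(3),g,o['ee_pos'][2].round(4),o['wrist_force'].round(1))
    if g or abs(o['wrist_force'][2])>20: break
robot.hold(.3); print(robot.observe()['wrist_force'].round(1))
robot.move_l(B+[0,0,.2],max_speed=.15)
robot.move_pose([.52,-.02,.42],q0); snap('wrist','w8'); snap('side','s8'); print(gw())
for n in 'ws': print(cv2.absdiff(cv2.imread(f'pics/{n}7.png'),cv2.imread(f'pics/{n}8.png'))[90:370,190:380].max())
```

```text
[ 0.2 -0.6  0.5]
0.068 False 0.069 [-0.8 -0.3 -0.1]
0.067 False 0.067 [ 0.9 -0.4 -0.3]
0.066 False 0.0661 [ 0.5 -0.8  0.6]
0.065 False 0.0652 [-0.9  1.3  1.5]
0.064 False 0.0642 [-0.4 -0.5  2.1]
0.063 False 0.0631 [ 0.3 -0.4  3.4]
0.062 False 0.0621 [-0.4  0.5  3.7]
0.061 False 0.0611 [-0.8 -0.3  4.6]
0.06 False 0.0602 [ 0.3 -0.8  4.8]
0.059 False 0.06 [-2.4 -0.4  8.7]
0.058 False 0.0599 [-4.2  1.7 12.4]
0.057 False 0.0599 [-5.1  2.8 16. ]
0.056 False 0.0598 [-7.2  4.1 20.5]
[-6.6  5.3 19.3]
(66.6, -0.001, 0.0)
19
3
```

```bash
python3 -c "
from rig import robot, claw, snapshot, finish_job
print(finish_job())"
```

```text
the job is handed in; nothing more can be done
None
```

I laid all four cases from the holder flat on the reader, caps against the stop and clear of each other and the two already there, pressed the scan button to its end stop and let it go, and handed the job in at about 67 s; no verdict came back.

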